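# Snap the refill plug into the dosing dispenser

### The job

The refill plug of the white dosing dispenser is only standing loose in the mouth of its port. Take the wooden-handled pusher out of its round dish, press the plug straight down with the pusher's steel foot until it clicks and its flange sits fully home on the port, then stand the pusher upright back in its dish and let go. Press with the pusher only and never harder than about 25 N, do not press the dose button, and leave the other things on and around the stand where they are.

Things in the scene. Friction and masses are not known exactly. Their poses are not given: they have to be found in the camera images.
- pusher: Pusher, 96 mm tall, standing upright at the start: flat round steel foot 34 mm across and 10 mm high, thin neck, round wooden handle 25 mm in diameter from 30 to 88 mm above the foot's underside (take it there from above). 0.11 to 0.18 kg. Origin: centre of the underside of the foot; z points up along the handle.
- dish: Round white ceramic dish fixed on the stand, the pusher's place: 62 mm across and 10 mm high, with a flat inner floor 50 mm across, 5 mm above its underside, inside a rim 5 mm high. Origin: centre of its underside, which is on the stand's top; z up. The smoky grey acrylic stand's top is 40 mm above the table.
- dispenser: Dosing dispenser, a fixed white plastic box 130 mm (its x) by 100 mm (its y) by 55 mm high, spout on its -x end. Origin: centre of its underside on the stand; z up. On its top: the refill port (a round grey collar) centred at x = +25 mm and the dose button at x = -42 mm (its top is lower than the plug's).
- plug: White plastic refill plug, 18 mm high, 30 g: a stem with a snap bead 36 mm across at its bottom, and on top a flat round flange 40 mm across, 4 mm thick. Origin: centre of the stem's underside; z up; its flat top is at z = +18 mm. At the start it stands upright and loose in the port on four hidden spring tabs, about 6.6 mm above home. More than 25 N may damage it.
- plug_flange (a point): Point on the plug's axis at the underside of its flange, 4 mm below its flat top. Pressed straight down at its middle, the plug first rides down with the collar; once that has bottomed the force grows to some 8 to 14 N, the plug clicks past the tabs and the force drops; then it rises steeply, the flange being on its seat. It stays home when released.
- port_seat (a point): Centre of the flange's seat in the port's grey collar (56 mm across). At home plug_flange coincides with it; the plug's top is then 4 mm above it, 1 mm above the collar's rim. The collar slides in a rubber gland: pressed, it first sinks with a drag of about 5 N by an unknown 4 to 14 mm to its stop, and stays down; only then can the plug snap in. So the final height must be felt.
- dose (a joint): Dose button on the dispenser, 22 mm across; 0 when up, 0.005 m fully down. Leave it alone.
- tank: Closed nano tank, fixed: 156 mm square, 173 mm high, black base and lid, at the left (+y) end of the stand. Origin: centre of its underside.
- scraper: Algae scraper lying along the front edge of the stand, round wooden handle 20 mm thick, 187 mm long overall, head 46 mm wide. Origin: on its underside where handle and shaft meet; x towards the head. Leave it.
- house: Red ceramic shrimp house, 62 by 72 mm and 60 mm high, with a gable roof, at the back of the stand. Origin: centre of its underside. Leave it.
- tweezers: Curved steel tweezers, 140 mm long, 6 mm thick, lying crosswise at the back of the stand. Origin: near its middle, at the underside; x towards the curved tips. Leave it.
- food_jar: Small jar with a black cap, 44 mm across, 50 mm high, at the back of the stand. Origin: centre of its underside. Leave it.
- test_bottle: Small bottle, 28 mm across, 65 mm high, on the table right (-y) of the stand. Origin: centre of its underside. Leave it.
- water_bottle: Clear bottle, 60 mm across, 150 mm high, on the table right (-y) of the stand. Origin: centre of its underside. Leave it.
Not all that is in view belongs to the job. Leave any red look-alike of the pusher alone.

How it is judged:
On the way, in this order (a step that is already met when the one before it is completed fails the run):
1. the pusher is lifted out of its dish (z of pusher in the frame of dish above 0.03 m), for 0.1 s.
2. the pusher presses on the plug (contact force between pusher and plug above 2 N), for 0.03 s.
3. the plug is fully home (z of plug_flange in the frame of port_seat below 0.0015 m and horizontal distance between plug_flange and port_seat below 0.003 m and angle between plug's own z axis and vertical below 0.07 rad), for 0.1 s.
At the end, for the whole second after the job is handed in: The plug is snapped in: its flange within 1.5 mm of the seat in height, within 3 mm of its axis and tilted less than 4 degrees; the pusher stands upright (within 5.7 degrees) on the floor of its dish, within 12 mm of the centre, at rest and released (all of step 3 and horizontal distance between pusher and dish below 0.012 m and z of pusher in the frame of dish below 0.008 m and angle between pusher's own z axis and vertical below 0.1 rad and linear speed of each of pusher, plug below 0.02 m/s); the robot touches nothing.
It fails at once if the plug is pressed with more than 25 N (contact force between pusher and plug above 25 N).
It fails at once if the gripper touches the plug (contact force between the fingers and plug above 0.5 N).
It fails at once if the dose button is pressed (value of joint dose above 0.0035 m).
It fails at once if a bystander (scraper, house, tweezers, jar or bottle) is moved by more than 20 mm (distance of any of scraper, house, tweezers, food_jar, test_bottle, water_bottle from where it was at the start of the episode above 0.02 m).
It also fails if it takes over 54 s, if anything falls off the work surface, if the arm or the gripper's body presses on something with over 40 N, if the wrist force passes 120 N, or if a joint passes its speed limit or range.

### The arm

A 7-joint arm with a two-finger parallel gripper is mounted at the origin on the work surface. World frame = base frame: x ahead of the robot, y to its left, z up, the work surface at z = 0. Lengths are in m, angles in rad, forces in N, time in s.
With the tool pointing down it reaches from about 0.425 to 0.875 m from the base axis. Payload 9.9 kg.
Tool frame: the origin (TCP) lies on the centre line of the jaws, within the pads' length; the fingertips stand 19 mm ahead of it and the grasp point (between the pads) is the TCP; z points along the fingers, y is the line along which they close (so a half turn about z gives the same grasp; the last joint's range is limited). The gripper opens to 85 mm and grips with 20 to 120 N. Pads are 22 mm wide; open, the fingers measure 114 mm over their backs; the gripper's body (76 mm by 85 mm) begins 54 mm behind the grasp point. The pads swing forward as they close: fully open they stand 13 mm farther back than shut.
Start: joints at [-1.338, 0.576, 0.025, 1.437, -0.015, 1.129, -0.057], TCP at [0.21, 0.641, 0.25] pointing down, gripper open.
Joint ranges: [-2.76, 2.76], [-0.34, 2.15], [-1.52, 1.57], [0.19, 2.46], [-1.09, 4.23], [0.17, 1.99], [-2.82, 2.82]. Speed limits (rad/s): [2.22, 2.22, 3.01, 3.01, 3.14, 3.14, 3.14].

### API

Orientations are given as [roll, pitch, yaw] about the fixed x, y, z axes, in that order (R = Rz(yaw) Ry(pitch) Rx(roll)).
In Python, from bench import status, cams, robot, finder gives the robot as it stands. The module is installed in compiled form; this text tells all that it offers.
- The arm moves only by the tool send_rows, never from a script. Its argument "targets" is a list of rows, each an object of numbers: "dx", "dy", "dz": the shift along the tool's x, y, z in units of 30 mm (1.0 is 30 mm); "ax", "ay", "az": the turn, a rotation vector about the tool's x, y, z in units of 5 degrees (1.0 is 5 degrees). In form: [{"dx": .., "dy": .., "dz": .., "ax": .., "ay": .., "az": ..}, ...]. A call has 1 to 20 rows; each row is the pose to reach, as a shift and turn from the pose commanded when the call began, along the tool's axes at that moment; what a row does not reach only later rows make up. A row lasts 1/8 s, in which the tool goes at most 62.5 mm and 10.7 degrees, less where a joint would pass 70% of its speed; a pose out of reach is approached as far as the arm can. A call with a gripper value outside its range is refused whole. "grip" is the finger opening in mm, from 0 to 85.4, set as the call begins (left out, the last holds). The fingers move at their own pace and stop on an object; "squeeze" is the grip in N (left out, the last holds). Time passes only in rows, so rows that repeat a pose let the fingers close. It gives the time, the measured TCP pose, the force, the opening and the grip force at its end, in the units of the state.
- status.observe(): the state, without advancing time (a new reading comes with each control period).
- cams.snapshot(name): name is "scene" or "side" or "wrist"; returns the picture (384x512x3 uint8, red, green, blue); there is no depth.
- cams.get_calibration(name): a dict with "camera_matrix" (3x3 intrinsics, pixels), "D" ([k1, k2, p1, p2, k3] as OpenCV has them; the pictures are not rectified), "R" (3x3) and "t" (3): a world point X has camera coordinates R X + t. Camera axes: x right, y down, z forward; pixel columns grow to the right and rows downward; lengths in m; the calibration is good to about 2 mm. A picture is of the moment at which its call begins: read the wrist's pose just before it. get_calibration takes no time and is no camera call; for the wrist camera it gives the pose at the moment of the call.
- robot.hand_in(): hands the job in; it is judged then, once.
Trained networks look in the newest picture that a camera, given by its name, has taken for a name from the list of things; names that differ only in an ending like _2 or _b are one class to them, and where a whole thing is asked for, a point or a joint stands for the part that bears it (a point fixed in the world has none). Each returns a list of dicts, best first, with "score" (0 to 1); they miss things now and then, are a little off and sometimes report something else, mostly with a low value. They report only what shows in the picture. A call takes as long as a camera call. They do not tell look-alikes from the thing itself.
- finder.look_for(label, camera): "rect" ([left, top, right, bottom] in pixels, round what is visible of it).
The state is a dict: "t": time; "joint_pos": joint angles; "dq": joint speeds; "effort": joint torques, N m; "position": TCP position; "orientation": TCP orientation; "contact_force": force on the tool from outside, world axes, zero at the start; "torque": the same for the moment, N m; "opening": finger opening in m; "grip_force": force on a finger pad.
Only numpy, scipy, OpenCV 4.12 (cv2) and the standard library are available. Lean on these libraries where they do the work, as an engineer would, in place of code of your own. Each camera call takes 0.05 s, during which the arm holds its last target. There are 200 camera calls.

## Working session

There is one attempt and no reset: what is moved stays moved. The work goes in short steps, Python scripts to look and compute and a tool call to move; the robot and the scene stay as the last step left them, time stands still between calls to the robot, and variables do not carry over. Pictures are saved under pics/ and viewed, at most 10 in all, crops included, and the job is handed in when it is done.

Besides the shell and the picture viewer there is one more tool, called by a JSON object that holds its "op" and its "data". send_rows: Moves the arm, as the interface text tells. Its arguments: {"type":"object","properties":{"targets":{"type":"array"},"grip":{"type":"number"},"squeeze":{"type":"number"}},"required":["targets"]}

```bash
mkdir -p pics; cat > h.py <<'E'
import numpy as np, cv2
from bench import status,cams,robot,finder
def ray(cam,px,cal=None):
    c=cal or cams.get_calibration(cam); K=np.array(c["camera_matrix"]);D=np.array(c["D"],float);R=np.array(c["R"]);t=np.array(c["t"])
    u=cv2.undistortPoints(np.array([[px]],float),K,D)[0,0]
    return -R.T@t, R.T@np.array([u[0],u[1],1])
def onz(cam,px,z,cal=None):
    o,d=ray(cam,px,cal); return o+d*(z-o[2])/d[2]
def proj(cam,X,cal=None):
    c=cal or cams.get_calibration(cam)
    return cv2.projectPoints(np.array([X],float),cv2.Rodrigues(np.array(c["R"]))[0],np.array(c["t"],float),np.array(c["camera_matrix"]),np.array(c["D"],float))[0][0,0]
def save(n,im): cv2.imwrite("pics/"+n,im[:,:,::-1])
E
python3 - <<'E'
from h import *
s=status.observe();print({k:np.round(v,3).tolist() for k,v in s.items()})
ims=[]
for c in("scene","side"):
    ims.append(cams.snapshot(c).copy())
    k=cams.get_calibration(c);print(c,np.round(-np.array(k["R"]).T@np.array(k["t"]),3),k["camera_matrix"][0][0])
    for l in("pusher","dish","dispenser","plug","dose"):
        print(l,[(np.round(r["rect"]).tolist(),round(r["score"],2)) for r in finder.look_for(l,c)][:3])
    save(c+"0.png",ims[-1])
E
```

```text
{'t': 0.0, 'joint_pos': [-1.338, 0.577, 0.025, 1.438, -0.015, 1.129, -0.057], 'dq': [0.002, -0.0, 0.001, 0.0, 0.002, 0.001, 0.0], 'effort': [0.0, -76.576, 2.251, -28.596, 0.015, 0.013, -0.0], 'position': [0.21, 0.641, 0.249], 'orientation': [-3.14, 0.0, 2.825], 'contact_force': [0.638, -0.027, -0.5], 'torque': [-0.004, 0.034, -0.01], 'grip_force': 0.0, 'opening': 0.086}
scene [ 1.465 -0.344  0.702] 402.66920998270626
pusher [([161.0, 213.0, 176.0, 247.0], 0.57), ([157.0, 194.0, 166.0, 219.0], 0.51)]
dish [([210.0, 207.0, 229.0, 224.0], 0.55)]
dispenser [([256.0, 170.0, 306.0, 214.0], 0.92)]
plug [([282.0, 171.0, 291.0, 185.0], 0.68)]
dose [([325.0, 206.0, 343.0, 230.0], 0.58), ([279.0, 175.0, 292.0, 184.0], 0.17)]
side [0.207 0.542 0.941] 485.89506266062796
pusher [([252.0, 162.0, 265.0, 197.0], 0.72), ([268.0, 137.0, 279.0, 170.0], 0.69)]
dish [([246.0, 183.0, 268.0, 206.0], 0.59)]
dispenser [([189.0, 218.0, 265.0, 278.0], 0.7)]
plug [([209.0, 217.0, 225.0, 232.0], 0.53)]
dose [([234.0, 236.0, 248.0, 244.0], 0.54), ([254.0, 164.0, 264.0, 197.0], 0.19)]
```

```bash
python3 - <<'E'
import cv2,numpy as np
a=cv2.imread("pics/scene0.png")[130:280,110:370];b=cv2.imread("pics/side0.png")[100:300,140:360]
a=cv2.resize(a,(780,450)[:2]);cv2.imwrite("pics/a.png",a);cv2.imwrite("pics/b.png",cv2.resize(b,None,fx=3,fy=3))
E
```

```text
(no output)
```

View pics/a.png

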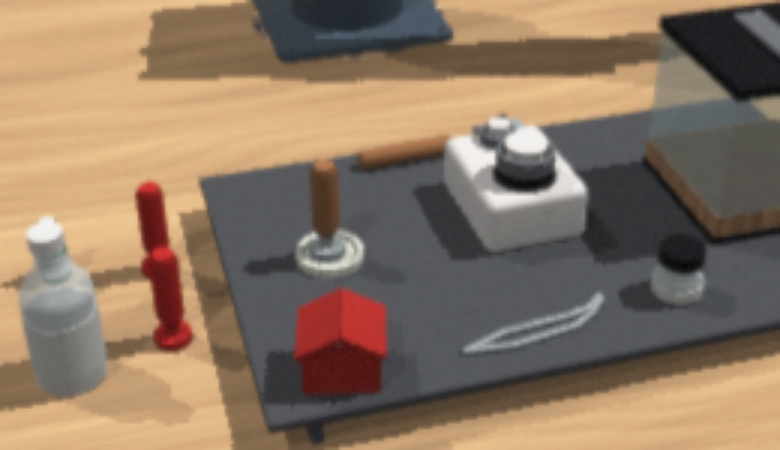

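View pics/b.png

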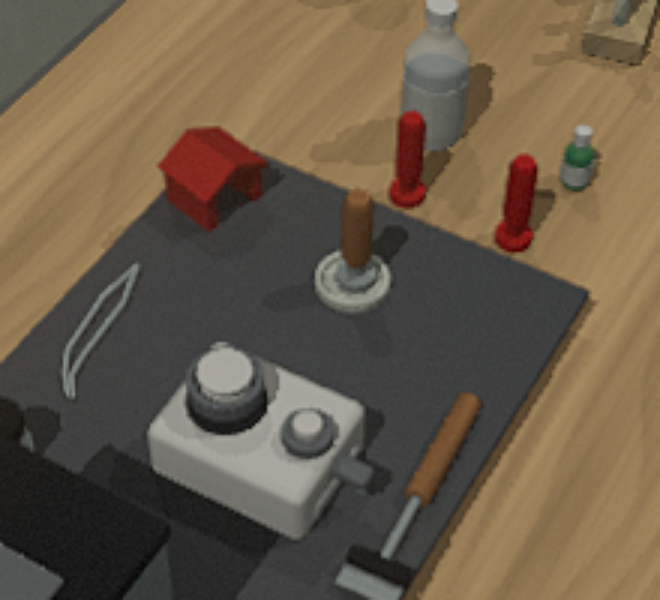

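The pictures show two red look-alikes off the stand. The real pusher is brown and stands in the dish, with the dish at scene (220,214) and side (257.7,193). The plug top is at scene (287,177.5) and side (215,223).

```bash
python3 - <<'E'
from h import *
def tri(p,q):
    o1,d1=ray("scene",p);o2,d2=ray("side",q)
    A=np.stack([d1,-d2],1);s=np.linalg.lstsq(A,o2-o1,rcond=None)[0]
    a,b=o1+d1*s[0],o2+d2*s[1];return np.round((a+b)/2,4),round(float(np.linalg.norm(a-b)),4)
print("dish",tri((220,214),(257.5,193.5)),onz("scene",(220,214),.047),onz("side",(257.5,193.5),.047))
print("ptop",tri((217.7,184),(259.3,164.5)))
print("plug",tri((286.7,177.5),(215,223.3)))
print("dose",tri((276.5,171.3),(243,240)))
E
```

```text
dish (array([ 0.5838, -0.1587,  0.0432]), 0.0027) [ 0.59013484 -0.15893057  0.047     ] [ 0.58178792 -0.15726647  0.047     ]
ptop (array([ 0.5835, -0.1618,  0.1414]), 0.0034)
plug (array([0.5842, 0.0304, 0.1299]), 0.0074)
dose (array([0.5172, 0.0263, 0.1128]), 0.0063)
```

{"op": "send_rows", "data": {"targets": [{"dz": -1.7},{"dx": -2,"dy": -2.1,"dz": -1.7,"az": -0.4},{"dx": -4,"dy": -4.3,"dz": -1.7,"az": -0.7},{"dx": -6,"dy": -6.4,"dz": -1.7,"az": -1.1},{"dx": -8,"dy": -8.6,"dz": -1.7,"az": -1.4},{"dx": -10,"dy": -10.7,"dz": -1.7,"az": -1.8},{"dx": -12,"dy": -12.8,"dz": -1.7,"az": -2.1},{"dx": -14,"dy": -15,"dz": -1.7,"az": -2.5},{"dx": -16,"dy": -17.1,"dz": -1.7,"az": -2.9},{"dx": -18,"dy": -19.3,"dz": -1.7,"az": -3.2},{"dx": -20.1,"dy": -21.5,"dz": -1.7,"az": -3.6},{"dx": -20.1,"dy": -21.5,"dz": -1.7,"az": -3.6},{"dx": -20.1,"dy": -21.5,"dz": -1.7,"az": -3.6},{"dx": -20.1,"dy": -21.5,"dz": -1.7,"az": -3.6},{"dx": -20.1,"dy": -21.5,"dz": -1.7,"az": -3.6},{"dx": -20.1,"dy": -21.5,"dz": -1.7,"az": -3.6},{"dx": -20.1,"dy": -21.5,"dz": -1.7,"az": -3.6}]}}

```text
invalid input
```

{"op": "send_rows", "data": {"targets": [{"dx": 0,"dy": 0,"dz": -1.7,"ax": 0,"ay": 0,"az": 0}], "grip": 85}}

```text
t: 0.72
position: [0.2096, 0.6397, 0.298]
orientation: [-3.134, 0.0, 2.825]
contact_force: [1.2, 0.7, 0.5]
opening: 0.0849
grip_force: 0.0
```

{"op": "send_rows", "data": {"targets": [{"dx": -5,"dy": -5.4,"dz": 0,"ax": 0,"ay": 0,"az": -0.9},{"dx": -5,"dy": -5.4,"dz": 0,"ax": 0,"ay": 0,"az": -0.9},{"dx": -5,"dy": -5.4,"dz": 0,"ax": 0,"ay": 0,"az": -0.9},{"dx": -10,"dy": -10.7,"dz": 0,"ax": 0,"ay": 0,"az": -1.8},{"dx": -10,"dy": -10.7,"dz": 0,"ax": 0,"ay": 0,"az": -1.8},{"dx": -10,"dy": -10.7,"dz": 0,"ax": 0,"ay": 0,"az": -1.8},{"dx": -10,"dy": -10.7,"dz": 0,"ax": 0,"ay": 0,"az": -1.8},{"dx": -15,"dy": -16.1,"dz": 0,"ax": 0,"ay": 0,"az": -2.7},{"dx": -15,"dy": -16.1,"dz": 0,"ax": 0,"ay": 0,"az": -2.7},{"dx": -15,"dy": -16.1,"dz": 0,"ax": 0,"ay": 0,"az": -2.7},{"dx": -15,"dy": -16.1,"dz": 0,"ax": 0,"ay": 0,"az": -2.7},{"dx": -20.1,"dy": -21.5,"dz": 0,"ax": 0,"ay": 0,"az": -3.6},{"dx": -20.1,"dy": -21.5,"dz": 0,"ax": 0,"ay": 0,"az": -3.6},{"dx": -20.1,"dy": -21.5,"dz": 0,"ax": 0,"ay": 0,"az": -3.6},{"dx": -20.1,"dy": -21.5,"dz": 0,"ax": 0,"ay": 0,"az": -3.6},{"dx": -20.1,"dy": -21.5,"dz": 0,"ax": 0,"ay": 0,"az": -3.6},{"dx": -20.1,"dy": -21.5,"dz": 0,"ax": 0,"ay": 0,"az": -3.6}]}}

```text
t: 2.85
position: [0.5821, -0.1585, 0.3011]
orientation: [3.141, -0.0, 3.139]
contact_force: [-0.1, -0.4, -0.2]
opening: 0.0851
grip_force: 0.0
```

```bash
python3 - <<'E'
from h import *
print(np.round(status.observe()["position"],4),np.round(status.observe()["orientation"],4))
k=cams.get_calibration("wrist");im=cams.snapshot("wrist");save("w1.png",im)
print(np.round(-np.array(k["R"]).T@np.array(k["t"]),3))
for l in("pusher","dish","plug","dispenser"):
    for r in finder.look_for(l,"wrist")[:3]:
        b=r["rect"];c=((b[0]+b[2])/2,(b[1]+b[3])/2);print(l,np.round(b),round(r["score"],2),np.round(onz("wrist",c,.047,k),4))
E
```

```text
[ 0.5821 -0.1585  0.3011] [ 3.1408e+00 -4.0000e-04  3.1395e+00]
[ 0.516 -0.159  0.424]
pusher [ 95. 164. 152. 207.] 0.84 [ 0.6137 -0.3116  0.047 ]
pusher [ 84.  75. 141. 104.] 0.71 [ 0.5063 -0.3134  0.047 ]
pusher [235. 145. 265. 188.] 0.59 [ 0.5919 -0.1653  0.047 ]
plug [433. 152. 481. 195.] 0.6 [0.6009 0.0755 0.047 ]
dispenser [314. 256. 425. 290.] 0.38 [ 0.7272 -0.0179  0.047 ]
```

View pics/w1.png

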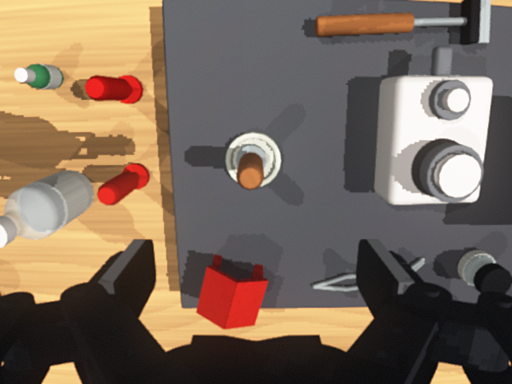

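The wrist view shows the dish rim centred at (253.5,160.5), the handle's upper end at about (250,178), the plug's top disc at about (459,174) and the dose button at (455,98).

```bash
python3 - <<'E'
from h import *
im=cv2.imread("pics/w1.png")
def seg(m,x0,y0,x1,y1):
    k=np.zeros(m.shape,np.uint8);k[y0:y1,x0:x1]=m[y0:y1,x0:x1]
    n,_,st,ce=cv2.connectedComponentsWithStats(k);i=1+st[1:,4].argmax();return st[i],ce[i]
hsv=cv2.cvtColor(im,cv2.COLOR_BGR2HSV)
wood=((hsv[:,:,1]>110)&(hsv[:,:,2]>50)).astype(np.uint8)
white=((hsv[:,:,1]<60)&(hsv[:,:,2]>200)).astype(np.uint8)
bright=(hsv[:,:,2]>120).astype(np.uint8)
for n,m,b,z in(("handle",wood,(225,140,282,195),.13),("dishall",bright,(215,125,290,200),.05),("plug",white,(436,146,486,198),.13),("dose",white,(435,82,475,115),.112)):
    s,c=seg(m,*b);bc=(s[0]+s[2]/2-.5,s[1]+s[3]/2-.5);print(n,s,c.round(1),onz("wrist",bc,z).round(4),onz("wrist",c,z).round(4))
for z,p in((.045,(.583,-.159)),(.13,(.583,-.159))):print(proj("wrist",(*p,z)))
E
```

```text
handle [237 153  27  37 761] [250.1 171.3] [ 0.5798 -0.1639  0.13  ] [ 0.58   -0.1638  0.13  ]
dishall [ 226  132   56   57 2005] [254.4 159.2] [ 0.5847 -0.1613  0.05  ] [ 0.5837 -0.1603  0.05  ]
plug [ 439  155   42   43 1387] [459.5 175.6] [0.5843 0.0269 0.13  ] [0.5839 0.0269 0.13  ]
dose [447  88  22  24 398] [457.8  99.8] [0.5166 0.026  0.112 ] [0.5168 0.0263 0.112 ]
[255.52214162 157.7295416 ]
[255.53675139 174.52999127]
```

{"op": "send_rows", "data": {"targets": [{"dx": -0.1,"dy": -0.15,"dz": 2,"ax": 0,"ay": 0,"az": 0},{"dx": -0.1,"dy": -0.15,"dz": 3.5,"ax": 0,"ay": 0,"az": 0},{"dx": -0.1,"dy": -0.15,"dz": 4.5,"ax": 0,"ay": 0,"az": 0},{"dx": -0.1,"dy": -0.15,"dz": 5.5,"ax": 0,"ay": 0,"az": 0},{"dx": -0.1,"dy": -0.15,"dz": 6.1,"ax": 0,"ay": 0,"az": 0},{"dx": -0.1,"dy": -0.15,"dz": 6.35,"ax": 0,"ay": 0,"az": 0},{"dx": -0.1,"dy": -0.15,"dz": 6.35,"ax": 0,"ay": 0,"az": 0},{"dx": -0.1,"dy": -0.15,"dz": 6.35,"ax": 0,"ay": 0,"az": 0}], "grip": 70}}

```text
t: 4.1
position: [0.5858, -0.1639, 0.1117]
orientation: [-3.141, 0.001, 3.139]
contact_force: [0.4, -0.1, 0.9]
opening: 0.0702
grip_force: 0.0
```

{"op": "send_rows", "data": {"targets": [{"dx": 0,"dy": 0,"dz": 0,"ax": 0,"ay": 0,"az": 0},{"dx": 0,"dy": 0,"dz": 0,"ax": 0,"ay": 0,"az": 0},{"dx": 0,"dy": 0,"dz": 0,"ax": 0,"ay": 0,"az": 0},{"dx": 0,"dy": 0,"dz": 0,"ax": 0,"ay": 0,"az": 0},{"dx": 0,"dy": 0,"dz": 0,"ax": 0,"ay": 0,"az": 0},{"dx": 0,"dy": 0,"dz": 0,"ax": 0,"ay": 0,"az": 0}], "grip": 10, "squeeze": 70}}

```text
t: 4.85
position: [0.5855, -0.1638, 0.1113]
orientation: [3.142, 0.001, 3.139]
contact_force: [-1.9, 0.4, 6.7]
opening: 0.0231
grip_force: 68.4
```

```bash
python3 - <<'E'
from h import *
s=status.observe();print(np.round(s["position"],4),np.round(s["orientation"],4),s["opening"],s["grip_force"],s["contact_force"])
E
```

```text
[ 0.5855 -0.1638  0.1113] [3.1416e+00 6.0000e-04 3.1391e+00] 0.023143620936136648 68.36548984050751 [-1.90474264  0.39400915  6.66358245]
```

{"op": "send_rows", "data": {"targets": [{"dx": 0,"dy": 0,"dz": -0.4,"ax": 0,"ay": 0,"az": 0},{"dx": 0,"dy": 0,"dz": -1.2,"ax": 0,"ay": 0,"az": 0},{"dx": 0,"dy": 0,"dz": -2.4,"ax": 0,"ay": 0,"az": 0},{"dx": 0,"dy": 0,"dz": -3.4,"ax": 0,"ay": 0,"az": 0},{"dx": 0,"dy": 0,"dz": -4,"ax": 0,"ay": 0,"az": 0},{"dx": 0,"dy": 0,"dz": -4,"ax": 0,"ay": 0,"az": 0},{"dx": 0,"dy": 0,"dz": -4,"ax": 0,"ay": 0,"az": 0}]}}

```text
t: 5.72
position: [0.5849, -0.1637, 0.2301]
orientation: [3.141, -0.001, 3.139]
contact_force: [-1.0, -0.4, -1.8]
opening: 0.0234
grip_force: 68.5
```

```bash
python3 - <<'E'
from h import *
s=status.observe();p=s["position"];print(np.round(p,4),s["contact_force"])
out=[]
for c in("scene","side"):
    im=cams.snapshot(c).copy();q=proj(c,(p[0],p[1],p[2]-.066));print(c,q)
    x,y=int(q[0])-40,int(q[1])-45;out.append(cv2.resize(im[y:y+90,x:x+80],None,fx=5,fy=5));print(x,y)
save("l.png",np.hstack(out))
k=cams.get_calibration("wrist");w=cams.snapshot("wrist");save("w2.png",w)
E
```

```text
[ 0.5849 -0.1637  0.2301] [-0.952201   -0.35879438 -1.79915132]
scene [216.21744642 176.60428997]
176 131
side [258.87589815 157.208524  ]
218 112
```

View pics/l.png

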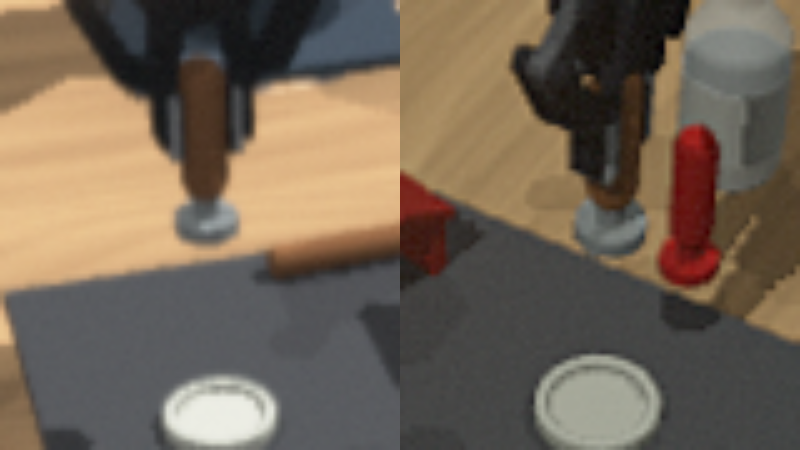

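View pics/w2.png

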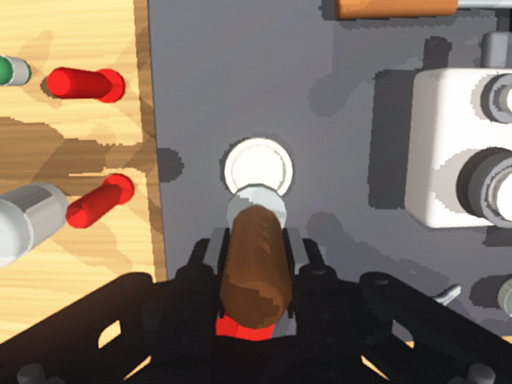

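The pusher is upright in the jaws: the foot is at scene (217.4,175.4) and side (260.2,158.4), and the dish is now clear at wrist (259,171). Next I move to within about 50 mm of the plug in y and look again.

{"op": "send_rows", "data": {"targets": [{"dx": 0,"dy": 1.2,"dz": 0,"ax": 0,"ay": 0,"az": 0},{"dx": 0,"dy": 2.6,"dz": 0,"ax": 0,"ay": 0,"az": 0},{"dx": 0,"dy": 3.8,"dz": 0,"ax": 0,"ay": 0,"az": 0},{"dx": 0,"dy": 4.5,"dz": 0,"ax": 0,"ay": 0,"az": 0},{"dx": 0,"dy": 4.5,"dz": 0,"ax": 0,"ay": 0,"az": 0},{"dx": 0,"dy": 4.5,"dz": 0,"ax": 0,"ay": 0,"az": 0}]}}

```text
t: 6.62
position: [0.5856, -0.0306, 0.2307]
orientation: [-3.14, -0.0, 3.137]
contact_force: [1.3, -1.1, -1.6]
opening: 0.0237
grip_force: 68.7
```

```bash
python3 - <<'E'
from h import *
def tri(p,q):
    o1,d1=ray("scene",p);o2,d2=ray("side",q)
    A=np.stack([d1,-d2],1);s=np.linalg.lstsq(A,o2-o1,rcond=None)[0]
    a,b=o1+d1*s[0],o2+d2*s[1];return np.round((a+b)/2,4),round(float(np.linalg.norm(a-b)),4)
print("foot top tri (tcp .5849 -.1637 .2301)",tri((217.4,174.5),(260.3,157.5)))
s=status.observe();p=s["position"];print(np.round(p,4))
k=cams.get_calibration("wrist");w=cams.snapshot("wrist");save("w3.png",w)
print("foot pred",proj("wrist",(p[0],p[1],p[2]-.056),k),"dish",onz("wrist",(259,171),.05,k))
for l in("plug","dispenser","dish"):
    for r in finder.look_for(l,"wrist")[:2]: print(l,np.round(r["rect"]),round(r["score"],2))
E
```

```text
foot top tri (tcp .5849 -.1637 .2301) (array([ 0.5801, -0.1601,  0.1677]), 0.0019)
[ 0.5856 -0.0306  0.2307]
foot pred [257.1693449  219.50365818] dish [ 0.58501753 -0.02848057  0.05      ]
plug [309. 165. 367. 224.] 0.89
dispenser [264.  23. 395. 226.] 0.64
dish [ 82. 138. 152. 204.] 0.95
```

View pics/w3.png

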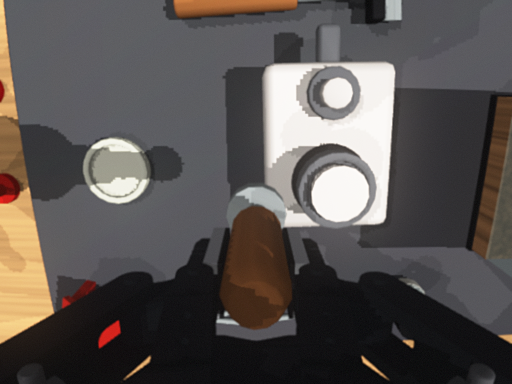

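The plug's top disc is centred near (339.5,193.5). The foot's columns run 228–287 with its front edge at row 187. The dish is at (117,170).

```bash
python3 - <<'E'
from h import *
k=cams.get_calibration("wrist");p=np.array(status.observe()["position"])
im=cv2.imread("pics/w3.png");g=cv2.cvtColor(im,cv2.COLOR_BGR2GRAY)
m=np.zeros_like(g);m[155:228,302:376]=(g>215)[155:228,302:376]
n,_,st,ce=cv2.connectedComponentsWithStats(m);i=1+st[1:,4].argmax();print(st[i],ce[i])
s=st[i];c=(s[0]+s[2]/2-.5,s[1]+s[3]/2-.5)
K=k["camera_matrix"][0][0]
for z in(.125,.13,.135):
    a=onz("wrist",c,z,k);e=[onz("wrist",(s[0]-.5,c[1]),z,k),onz("wrist",(s[0]+s[2]-.5,c[1]),z,k)];print(z,a.round(4),"diam",np.linalg.norm(e[0]-e[1]).round(4))
print("dish",onz("wrist",(117,170),.05,k).round(4))
# foot: predicted outline for offset 0
for dx in(-.004,-.002,0,.002):
    f=[proj("wrist",p+[dx+.017*np.cos(t),.017*np.sin(t),-.056],k) for t in np.linspace(0,6.28,60)];f=np.array(f);print(dx,f.min(0).round(1),f.max(0).round(1))
for y in range(180,196,2): print(y,g[y,252:264].mean().round(0),end=" ")
E
```

```text
[ 312  166   57   56 2473] [339.98261221 193.4346947 ]
0.125 [0.5852 0.028  0.125 ] diam 0.0403
0.13 [0.5837 0.0267 0.13  ] diam 0.0394
0.135 [0.5823 0.0254 0.135 ] diam 0.0385
dish [ 0.5833 -0.1586  0.05  ]
-0.004 [226.4 183. ] [287.8 241. ]
-0.002 [226.5 186.5] [287.7 244.3]
0 [226.6 190.1] [287.6 247.5]
0.002 [226.7 193.6] [287.6 250.7]
180 60.0 182 64.0 184 76.0 186 102.0 188 184.0 190 184.0 192 182.0 194 182.0
```

{"op": "send_rows", "data": {"targets": [{"dx": -0.03,"dy": 0.8,"dz": 0,"ax": 0,"ay": 0,"az": 0},{"dx": -0.03,"dy": 1.6,"dz": 0,"ax": 0,"ay": 0,"az": 0},{"dx": -0.03,"dy": 1.92,"dz": 0.2,"ax": 0,"ay": 0,"az": 0},{"dx": -0.03,"dy": 1.92,"dz": 0.6,"ax": 0,"ay": 0,"az": 0},{"dx": -0.03,"dy": 1.92,"dz": 0.8,"ax": 0,"ay": 0,"az": 0},{"dx": -0.03,"dy": 1.92,"dz": 0.8,"ax": 0,"ay": 0,"az": 0}]}}

```text
t: 7.58
position: [0.5863, 0.0276, 0.206]
orientation: [-3.141, -0.001, 3.137]
contact_force: [1.0, 0.1, -1.0]
opening: 0.0233
grip_force: 68.8
```

```bash
python3 - <<'E'
from h import *
s=status.observe();p=s["position"];print(np.round(p,4),np.round(s["contact_force"],1))
out=[]
for c in("scene","side"):
    im=cams.snapshot(c).copy();q=proj(c,(p[0],p[1],p[2]-.08));x,y=int(q[0])-40,int(q[1])-45;out.append(cv2.resize(im[y:y+90,x:x+80],None,fx=5,fy=5));print(x,y)
save("m.png",np.hstack(out))
E
```

```text
[0.5863 0.0276 0.206 ] [ 1.   0.1 -1. ]
244 133
173 178
```

View pics/m.png

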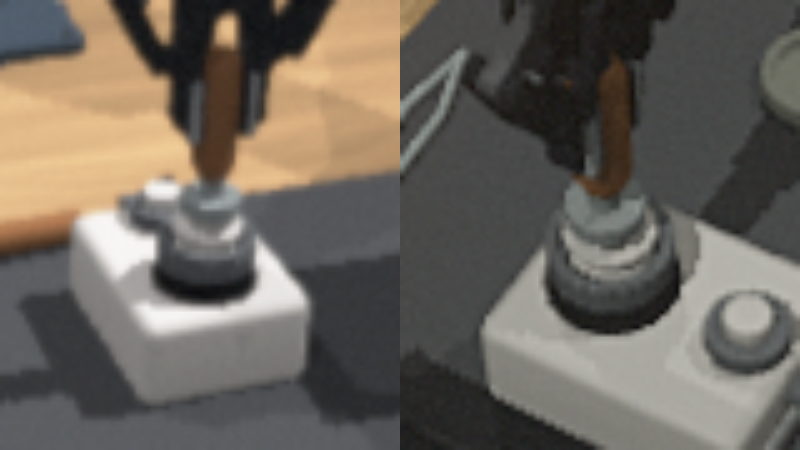

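The foot sits centred just above the plug in both views. I'll descend slowly now.

{"op": "send_rows", "data": {"targets": [{"dx": 0,"dy": 0,"dz": 0.05,"ax": 0,"ay": 0,"az": 0},{"dx": 0,"dy": 0,"dz": 0.1,"ax": 0,"ay": 0,"az": 0},{"dx": 0,"dy": 0,"dz": 0.15,"ax": 0,"ay": 0,"az": 0},{"dx": 0,"dy": 0,"dz": 0.2,"ax": 0,"ay": 0,"az": 0},{"dx": 0,"dy": 0,"dz": 0.25,"ax": 0,"ay": 0,"az": 0}]}}

```text
t: 8.3
position: [0.5867, 0.0288, 0.1992]
orientation: [-3.142, -0.0, 3.139]
contact_force: [-0.2, 0.9, -1.2]
opening: 0.0233
grip_force: 68.8
```

{"op": "send_rows", "data": {"targets": [{"dx": 0,"dy": 0,"dz": 0.03,"ax": 0,"ay": 0,"az": 0},{"dx": 0,"dy": 0,"dz": 0.06,"ax": 0,"ay": 0,"az": 0},{"dx": 0,"dy": 0,"dz": 0.09,"ax": 0,"ay": 0,"az": 0}]}}

```text
t: 8.68
position: [0.5868, 0.0287, 0.1969]
orientation: [3.142, 0.0, 3.139]
contact_force: [-0.9, 0.3, 2.3]
opening: 0.0235
grip_force: 69.1
```

{"op": "send_rows", "data": {"targets": [{"dx": 0,"dy": 0,"dz": 0.03,"ax": 0,"ay": 0,"az": 0},{"dx": 0,"dy": 0,"dz": 0.06,"ax": 0,"ay": 0,"az": 0},{"dx": 0,"dy": 0,"dz": 0.09,"ax": 0,"ay": 0,"az": 0}]}}

```text
t: 9.05
position: [0.5868, 0.0288, 0.1939]
orientation: [3.142, 0.0, 3.139]
contact_force: [-0.6, 0.1, 2.5]
opening: 0.0235
grip_force: 69.1
```

{"op": "send_rows", "data": {"targets": [{"dx": 0,"dy": 0,"dz": 0.03,"ax": 0,"ay": 0,"az": 0},{"dx": 0,"dy": 0,"dz": 0.06,"ax": 0,"ay": 0,"az": 0}]}}

```text
t: 9.3
position: [0.5868, 0.0288, 0.1921]
orientation: [3.142, 0.0, 3.139]
contact_force: [-0.2, -0.7, 3.5]
opening: 0.0236
grip_force: 69.1
```

{"op": "send_rows", "data": {"targets": [{"dx": 0,"dy": 0,"dz": 0.03,"ax": 0,"ay": 0,"az": 0},{"dx": 0,"dy": 0,"dz": 0.06,"ax": 0,"ay": 0,"az": 0}]}}

```text
t: 9.55
position: [0.5868, 0.0288, 0.1903]
orientation: [-3.142, 0.0, 3.139]
contact_force: [-1.2, -0.1, 1.4]
opening: 0.0238
grip_force: 69.1
```

{"op": "send_rows", "data": {"targets": [{"dx": 0,"dy": 0,"dz": 0.03,"ax": 0,"ay": 0,"az": 0},{"dx": 0,"dy": 0,"dz": 0.06,"ax": 0,"ay": 0,"az": 0}]}}

```text
t: 9.8
position: [0.5867, 0.0288, 0.1884]
orientation: [-3.142, -0.0, 3.139]
contact_force: [-0.3, 0.4, 3.3]
opening: 0.0229
grip_force: 69.1
```

{"op": "send_rows", "data": {"targets": [{"dx": 0,"dy": 0,"dz": 0.03,"ax": 0,"ay": 0,"az": 0},{"dx": 0,"dy": 0,"dz": 0.06,"ax": 0,"ay": 0,"az": 0}]}}

```text
t: 10.05
position: [0.587, 0.0287, 0.1871]
orientation: [3.142, 0.001, 3.139]
contact_force: [-1.9, 0.3, 9.7]
opening: 0.0239
grip_force: 69.8
```

{"op": "send_rows", "data": {"targets": [{"dx": 0,"dy": 0,"dz": 0.03,"ax": 0,"ay": 0,"az": 0},{"dx": 0,"dy": 0,"dz": 0.05,"ax": 0,"ay": 0,"az": 0}]}}

```text
t: 10.3
position: [0.5873, 0.0287, 0.1861]
orientation: [3.141, 0.002, 3.139]
contact_force: [-0.9, 0.6, 6.5]
opening: 0.0237
grip_force: 69.7
```

{"op": "send_rows", "data": {"targets": [{"dx": 0,"dy": 0,"dz": 0.03,"ax": 0,"ay": 0,"az": 0}]}}

```text
t: 10.42
position: [0.587, 0.0287, 0.1846]
orientation: [3.142, 0.001, 3.139]
contact_force: [0.3, -0.6, 2.0]
opening: 0.0238
grip_force: 69.0
```

{"op": "send_rows", "data": {"targets": [{"dx": 0,"dy": 0,"dz": 0.03,"ax": 0,"ay": 0,"az": 0}]}}

```text
t: 10.55
position: [0.5864, 0.0287, 0.183]
orientation: [-3.141, -0.001, 3.139]
contact_force: [-0.1, 0.4, -1.0]
opening: 0.0233
grip_force: 68.8
```

{"op": "send_rows", "data": {"targets": [{"dx": 0,"dy": 0,"dz": 0.03,"ax": 0,"ay": 0,"az": 0}]}}

```text
t: 10.68
position: [0.5863, 0.0287, 0.1819]
orientation: [-3.141, -0.001, 3.139]
contact_force: [0.5, 0.0, -0.8]
opening: 0.0234
grip_force: 68.8
```

{"op": "send_rows", "data": {"targets": [{"dx": 0,"dy": 0,"dz": 0.02,"ax": 0,"ay": 0,"az": 0}]}}

```text
t: 10.8
position: [0.5865, 0.0288, 0.1815]
orientation: [-3.141, -0.001, 3.139]
contact_force: [0.3, 0.5, -1.2]
opening: 0.0232
grip_force: 68.8
```

{"op": "send_rows", "data": {"targets": [{"dx": 0,"dy": 0,"dz": 0.02,"ax": 0,"ay": 0,"az": 0}]}}

```text
t: 10.92
position: [0.5867, 0.0287, 0.1812]
orientation: [-3.142, -0.0, 3.139]
contact_force: [-0.5, -0.4, 3.1]
opening: 0.0232
grip_force: 69.1
```

{"op": "send_rows", "data": {"targets": [{"dx": 0,"dy": 0,"dz": 0.02,"ax": 0,"ay": 0,"az": 0}]}}

```text
t: 11.05
position: [0.5868, 0.0287, 0.1812]
orientation: [3.141, 0.0, 3.139]
contact_force: [-2.8, 0.2, 8.6]
opening: 0.0235
grip_force: 69.6
```

{"op": "send_rows", "data": {"targets": [{"dx": 0,"dy": 0,"dz": 0.02,"ax": 0,"ay": 0,"az": 0}]}}

```text
t: 11.18
position: [0.5869, 0.0287, 0.1811]
orientation: [3.141, 0.001, 3.139]
contact_force: [-4.0, 0.6, 13.9]
opening: 0.0232
grip_force: 70.1
```

The force rises steeply at a fixed height, 6.4 mm below where the collar bottomed, so the plug is home. I'll retreat and carry the pusher back.

{"op": "send_rows", "data": {"targets": [{"dx": 0,"dy": 0,"dz": -0.2,"ax": 0,"ay": 0,"az": 0},{"dx": 0,"dy": 0,"dz": -1,"ax": 0,"ay": 0,"az": 0},{"dx": 0,"dy": 0,"dz": -1.8,"ax": 0,"ay": 0,"az": 0},{"dx": 0,"dy": -0.6,"dz": -2,"ax": 0,"ay": 0,"az": 0},{"dx": 0.03,"dy": -2,"dz": -2,"ax": 0,"ay": 0,"az": 0},{"dx": 0.03,"dy": -3.4,"dz": -2,"ax": 0,"ay": 0,"az": 0},{"dx": 0.03,"dy": -4.8,"dz": -2,"ax": 0,"ay": 0,"az": 0},{"dx": 0.03,"dy": -5.8,"dz": -2,"ax": 0,"ay": 0,"az": 0},{"dx": 0.03,"dy": -6.3,"dz": -2,"ax": 0,"ay": 0,"az": 0},{"dx": 0.03,"dy": -6.3,"dz": -2,"ax": 0,"ay": 0,"az": 0},{"dx": 0.03,"dy": -6.3,"dz": -2,"ax": 0,"ay": 0,"az": 0}]}}

```text
t: 12.55
position: [0.5855, -0.1587, 0.2398]
orientation: [3.141, -0.0, 3.141]
contact_force: [0.0, 0.3, -0.6]
opening: 0.0232
grip_force: 68.8
```

```bash
python3 - <<'E'
from h import *
s=status.observe();p=np.array(s["position"]);print(np.round(p,4),np.round(s["contact_force"],1))
k=cams.get_calibration("wrist");w=cams.snapshot("wrist").copy()
for dx in(-.004,-.002,0):
    f=np.array([proj("wrist",p+[dx+.017*np.cos(t),.017*np.sin(t),-.056],k) for t in np.linspace(0,6.28,60)]);print(dx,f.min(0).round(1),f.max(0).round(1))
for r in finder.look_for("dish","wrist")[:2]: print(np.round(r["rect"]),round(r["score"],2))
for c in((.584,-.160),):
    f=np.array([proj("wrist",(c[0]+.031*np.cos(t),c[1]+.031*np.sin(t),.05),k) for t in np.linspace(0,6.28,80)]);cv2.polylines(w,[f.round().astype(np.int32)],True,(0,255,0))
im=cams.snapshot("side");a=cv2.resize(im[195:295,165:285],(480,400))
save("w4.png",np.hstack([cv2.resize(w[100:300,180:340],(320,400)),a]))
E
```

```text
[ 0.5855 -0.1587  0.2398] [ 0.   0.3 -0.6]
-0.004 [226.2 183. ] [287.6 241.1]
-0.002 [226.3 186.5] [287.6 244.3]
0 [226.4 190.1] [287.5 247.5]
[218. 137. 284. 192.] 0.78
[ 4. 59. 29. 85.] 0.21
```

View pics/w4.png

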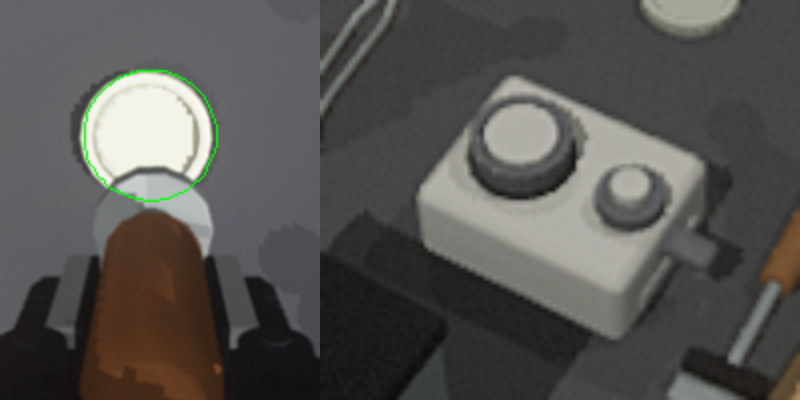

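The plug sits flat in the sunken collar, and the dish is about 1 mm left of the predicted circle. I'll lower the pusher into it.

{"op": "send_rows", "data": {"targets": [{"dx": 0,"dy": -0.07,"dz": 1,"ax": 0,"ay": 0,"az": 0},{"dx": 0,"dy": -0.07,"dz": 2.2,"ax": 0,"ay": 0,"az": 0},{"dx": 0,"dy": -0.07,"dz": 3.2,"ax": 0,"ay": 0,"az": 0},{"dx": 0,"dy": -0.07,"dz": 3.8,"ax": 0,"ay": 0,"az": 0},{"dx": 0,"dy": -0.07,"dz": 4.1,"ax": 0,"ay": 0,"az": 0},{"dx": 0,"dy": -0.07,"dz": 4.2,"ax": 0,"ay": 0,"az": 0},{"dx": 0,"dy": -0.07,"dz": 4.2,"ax": 0,"ay": 0,"az": 0}]}}

```text
t: 13.58
position: [0.5857, -0.1623, 0.1146]
orientation: [-3.141, 0.001, 3.139]
contact_force: [0.2, 0.0, -0.6]
opening: 0.0231
grip_force: 68.8
```

{"op": "send_rows", "data": {"targets": [{"dx": 0,"dy": 0,"dz": 0.03,"ax": 0,"ay": 0,"az": 0},{"dx": 0,"dy": 0,"dz": 0.06,"ax": 0,"ay": 0,"az": 0},{"dx": 0,"dy": 0,"dz": 0.06,"ax": 0,"ay": 0,"az": 0}]}}

```text
t: 13.95
position: [0.5854, -0.1624, 0.1125]
orientation: [-3.142, 0.0, 3.139]
contact_force: [-0.1, -0.1, -0.9]
opening: 0.0235
grip_force: 68.8
```

{"op": "send_rows", "data": {"targets": [{"dx": 0,"dy": 0,"dz": 0.03,"ax": 0,"ay": 0,"az": 0},{"dx": 0,"dy": 0,"dz": 0.03,"ax": 0,"ay": 0,"az": 0}]}}

```text
t: 14.2
position: [0.5853, -0.1623, 0.1114]
orientation: [-3.142, -0.0, 3.139]
contact_force: [0.8, 0.2, -1.0]
opening: 0.0236
grip_force: 68.8
```

Next I touch down and release to a moderate opening.

{"op": "send_rows", "data": {"targets": [{"dx": 0,"dy": 0,"dz": 0.02,"ax": 0,"ay": 0,"az": 0},{"dx": 0,"dy": 0,"dz": 0.03,"ax": 0,"ay": 0,"az": 0}]}}

```text
t: 14.45
position: [0.5855, -0.1624, 0.1113]
orientation: [3.142, 0.001, 3.139]
contact_force: [-2.8, 1.5, 9.9]
opening: 0.0233
grip_force: 69.6
```

{"op": "send_rows", "data": {"targets": [{"dx": 0,"dy": 0,"dz": -0.02,"ax": 0,"ay": 0,"az": 0},{"dx": 0,"dy": 0,"dz": -0.02,"ax": 0,"ay": 0,"az": 0}]}}

```text
t: 14.7
position: [0.5854, -0.1623, 0.1113]
orientation: [-3.142, 0.0, 3.139]
contact_force: [-0.6, 0.9, 3.8]
opening: 0.0234
grip_force: 69.1
```

{"op": "send_rows", "data": {"targets": [{"dx": 0,"dy": 0,"dz": 0,"ax": 0,"ay": 0,"az": 0},{"dx": 0,"dy": 0,"dz": 0,"ax": 0,"ay": 0,"az": 0},{"dx": 0,"dy": 0,"dz": 0,"ax": 0,"ay": 0,"az": 0},{"dx": 0,"dy": 0,"dz": 0,"ax": 0,"ay": 0,"az": 0},{"dx": 0,"dy": 0,"dz": -0.5,"ax": 0,"ay": 0,"az": 0},{"dx": 0,"dy": 0,"dz": -1.5,"ax": 0,"ay": 0,"az": 0},{"dx": 0,"dy": 0,"dz": -3,"ax": 0,"ay": 0,"az": 0},{"dx": 0,"dy": 0,"dz": -5,"ax": 0,"ay": 0,"az": 0},{"dx": 0,"dy": 0,"dz": -5,"ax": 0,"ay": 0,"az": 0},{"dx": 0,"dy": 0,"dz": -5,"ax": 0,"ay": 0,"az": 0},{"dx": 0,"dy": 0,"dz": -5,"ax": 0,"ay": 0,"az": 0}], "grip": 65}}

```text
t: 16.08
position: [0.5847, -0.1621, 0.26]
orientation: [3.141, -0.002, 3.139]
contact_force: [0.0, 0.3, 0.5]
opening: 0.065
grip_force: 0.0
```

```bash
python3 - <<'E'
from h import *
a=cams.snapshot("scene").copy();b=cams.snapshot("side").copy();w=cams.snapshot("wrist").copy()
save("f.png",np.hstack([cv2.resize(a[150:250,190:310],(400,333)),cv2.resize(b[120:290,180:290],(216,333)),cv2.resize(w[100:230,190:330],(180,333))]))
E
```

```text
(no output)
```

View pics/f.png

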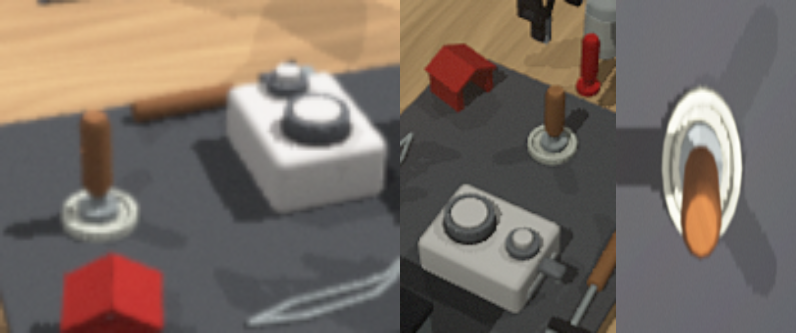

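The pusher stands upright and centred in its dish, the plug is flush in the collar, and the gripper is clear.

```bash
python3 -c "
from bench import robot
print(robot.hand_in())"
```

```text
the job is handed in; nothing more can be done
None
```

The plug is clicked fully home (measured force stayed at or below about 15 N), the pusher stands upright and released in its dish, nothing else was disturbed, and the job is handed in; no verdict came back.

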